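Set the air throttle: shut, then two turns open, hand kept on the crank

TASK

The dial indicator stand is in the way of the air valve's red handwheel: move it onto the yellow-edged parking mat, standing upright with its whole base on the mat, and let go of it. Then turn the handwheel clockwise (seen from above) by its black crank handle until the valve is fully shut at its stop, and open it again by exactly two full turns counter-clockwise. Finish while still gripping the crank handle in that position, with the wheel at rest; leave the gauge case, the test shaft and the ring gauge where they are.

Things in the scene. Friction and masses are not known exactly. Their poses are not given: they have to be found in the camera images.
- valve: Fixed brass valve on the bench with two steel stub pipes along its y axis, reaching 101 mm to either side and up to 44 mm high. Origin on the bench surface on the wheel's vertical axis; z up. The red handwheel (four spokes, 124 mm over all, rim 14 mm thick centred 85 mm above the bench) turns about this z axis. Place and yaw vary.
- handwheel (a joint): Opening of the valve, rad. 0 = fully shut at a hard stop; grows counter-clockwise seen from above (opening) to an end stop at 20. Two turns = 12.57. The crank handle stands, seen from the wheel's axis, at the valve's yaw + this value (at 0: on the valve's +x side). Starts 0.4 to 1.1 turns open. Stays where left; friction about 0.15 N m (3 N at the handle).
- crank_handle: Upright black crank handle on the wheel's rim, 55 mm from the wheel's axis: a round grip 22 mm in diameter, 50 mm high, that spins freely about its own vertical axis, so a gripper can hold it tightly and carry it round without turning. Origin at the centre of its underside, 94 mm above the bench; top at 144 mm. Its own yaw means nothing.
- handle_mid (a point): Point on the crank handle's axis, 27 mm above its underside (121 mm above the bench): the height to grip.
- indicator_stand: Loose dial indicator stand, 0.5 to 0.8 kg: round dark base 68 mm across, upright 12 mm column. Its arm, 185 mm above the underside, runs along its own -x to a silver dial 46 mm across, centred 95 mm from the column; the dial's tip reaches down to 150 mm. Origin at the centre of the underside, z up. It starts on the valve's +x side, the arm over the handwheel.
- stand_grip (a point): Point on the stand's column axis, 232 mm above its underside: middle of the black round rubber grip, 18 mm in diameter, from 205 to 255 mm above the underside (the top of the stand). The place to take the stand from above.
- mat: Fixed parking mat, 140 x 140 mm, 3 mm thick, black with a yellow edge, left or right of the valve. Origin at the centre of its underside on the bench, sides along its x and y.
- gauge_case: Loose closed wooden gauge block case, 132 x 87 x 34 mm, origin at the centre of its underside. To be left alone. It lies on the other side of the valve from the mat.
- test_shaft: Loose turned aluminium shaft standing on end, 48 mm across its foot, 85 mm high, origin at the centre of its underside. To be left alone.
- ring_gauge: Loose steel ring gauge lying flat, 64 mm across, 32 mm bore, 22 mm high, origin at the centre of its underside. To be left alone.
Things that resemble listed ones, but are neither listed nor needed, are in the scene too. There is more than one size of the indicator_stand; the job needs the larger. Leave any brown look-alike of the mat alone.

How it is judged (in metres and radians):
On the way, in this order (a step that is already met when the one before it is completed fails the run):
1. the indicator stand is upright on the mat and let go (x of indicator_stand in the frame of mat between -0.04 and 0.04 m and y of indicator_stand in the frame of mat between -0.04 and 0.04 m and z of indicator_stand in the frame of mat between 0 and 0.008 m and angle between indicator_stand's own z axis and vertical below 0.1 rad and linear speed of indicator_stand below 0.02 m/s and contact force between each of the fingers, the arm and indicator_stand below 0.1 N), for 0.2 s.
2. the valve is shut at its stop (value of joint handwheel below 0.07 rad), for 0.1 s.
At the end, for the whole second after the job is handed in: Wheel at rest 12.57 rad (two turns) open, within 0.2 rad (11 degrees); fingers on the crank handle (over 3 N, grasp point within 35 mm of its middle); stand untouched and upright (within 0.1 rad) on the mat, base centre within 40 mm of the mat's centre along each side (all of step 1 and value of joint handwheel between 12.366 and 12.766 rad and velocity of joint handwheel between -0.1 and 0.1 rad/s and contact force between the fingers and crank_handle above 3 N and distance between the grasp point and handle_mid below 0.035 m); the arm keeps its last pose, push and grip.
It fails at once if the indicator stand is tipped over (angle between indicator_stand's own z axis and vertical above 0.6 rad).
It fails at once if the gauge case is moved by more than 20 mm (distance of gauge_case from where it was at the start of the episode above 0.02 m).
It fails at once if the test shaft is moved by more than 20 mm (distance of test_shaft from where it was at the start of the episode above 0.02 m).
It fails at once if the ring gauge is moved by more than 20 mm (distance of ring_gauge from where it was at the start of the episode above 0.02 m).
It also fails if it takes over 72 s, if anything falls off the work surface, if the arm or the gripper's body presses on something with over 40 N, if the wrist force passes 120 N, or if a joint passes its speed limit or range.

ROBOT

A 6-joint arm with a two-finger parallel gripper is mounted at the origin on the work surface. World frame = base frame: x ahead of the robot, y to its left, z up, the work surface at z = 0. Lengths are in mm, angles in rad, forces in N, time in s.
With the tool pointing down it reaches from about 325 to 875 mm from the base axis. Payload 4.4 kg.
Tool frame: the origin (TCP) lies on the centre line of the jaws, within the pads' length; the fingertips stand ahead of it and the grasp point (between the pads) lies 6 mm ahead of it (ctrl.tcp_to_tips is the z of the fingertips in the tool frame, in mm); z points along the fingers, y is the direction in which the jaws open and shut (so a half turn about z gives the same grasp; the last joint's range is limited). The gripper opens to 85 mm and grips with 20 to 120 N. Pads are 22 mm wide; open, the fingers measure 114 mm over their backs; the gripper's body (76 mm by 85 mm) begins 54 mm behind the grasp point. The pads swing forward as they close: fully open they stand 13 mm farther back than shut.
Start: joints at [-1.409, 0.207, 1.542, -0, 1.393, -0.15], TCP at [176.929, -547.105, 256.282] pointing down, gripper open.
Joint ranges: [-2.73, 2.73], [-0.86, 2.22], [0.23, 2.46], [-1.11, 4.25], [0.08, 2.63], [-2.82, 2.82]. Speed limits (rad/s): [2.79, 2.79, 3.14, 3.14, 3.14, 3.14].

INTERFACE

Orientations are given as a 3x3 rotation matrix whose columns are the frame's x, y, z axes.
In Python, from plant import ctrl, sensors, optics gives the robot as it stands. Calls block until the motion is done:
- ctrl.move_ptp(position, orientation): joint-space move of the TCP to a pose.
- ctrl.move_l(position, rot=None, vel=150, threshold=None): straight line of the TCP; rot=None keeps the orientation; vel is the mean speed in mm/s. With threshold (N) it stops when the force on the tool has changed by that much, and returns True; else False.
- ctrl.set_joints(angles): joint-space move.
- ctrl.gripper_to(opening, force=None): finger opening in mm; force is the grip in N (None keeps the last); returns when the fingers have stopped.
- ctrl.hold(seconds).
- ctrl.solve_ik(position, orientation): joint angles nearest the present ones, or None.
- sensors.read_state(): the state.
- optics.grab_frame(name): name is "scene" or "top" or "wrist"; returns (picture, depth): 384x512x3 uint8, red, green, blue; 384x512 float32, mm along the optical axis (not along the pixel's ray), 0 where there is no reading.
- optics.camera_params(name): a dict with "mtx" (3x3 intrinsics, pixels), "R" (3x3) and "t" (3): a world point X has camera coordinates R X + t; the wrist camera has in their place "T_tool_cam" (4x4, takes a point from camera to tool coordinates, whose origin is the TCP and whose axes are the flange's). Camera axes: x right, y down, z forward; pixel columns grow to the right and rows downward; lengths in mm; the calibration is good to about 2 mm. The wrist camera is an equidistant fisheye: a pixel r from the principal point sees the ray r / f radians off the axis. A picture is of the moment at which its call begins: read the wrist's pose just before it. camera_params takes no time and is no camera call.
A pose or a line that the arm cannot do raises ctrl.MotionError and nothing moves.
- ctrl.finish_job(): hands the job in, once; it reports no verdict.
The state is a dict: "t": time; "q": joint angles; "qvel": joint speeds; "tau": joint torques, N m; "eef_pos": TCP position; "eef_rot": TCP orientation; "force": force on the tool from outside, world axes, zero at the start; "wrist_torque": the same for the moment, N m; "grip_width": finger opening in mm.
Only numpy, scipy, OpenCV 4.12 (cv2) and the standard library are available. Lean on these libraries where they do the work, as an engineer would, in place of code of your own. Each camera call takes 0.05 s, during which the arm holds its last target. There are 200 camera calls.

## Working session

There is one attempt and no reset: what is moved stays moved. The work goes in short steps, each a Python script; the robot and the scene stay as the last script left them, time stands still between calls to the robot, and variables do not carry over. Pictures are saved under pics/ and viewed, about 8 in all and at most 12, crops included, and the job is handed in when it is done.

```bash
mkdir -p pics; cat > h.py <<'E'
import numpy as np, cv2
from plant import ctrl, sensors, optics
def save(n,im): cv2.imwrite('pics/'+n+'.png',cv2.cvtColor(im,cv2.COLOR_RGB2BGR))
def world(cam,u,v,z=None,depth=None):
    p=optics.camera_params(cam);K=np.array(p['mtx']);R=np.array(p['R']);t=np.array(p['t'])
    r=np.linalg.inv(K)@np.array([u,v,1.]);c=-R.T@t;d=R.T@r
    if depth is not None: return c+d*depth
    return c+d*((z-c[2])/d[2])
E
python3 - <<'E'
from h import *
for n in('top','scene'):
    im,d=optics.grab_frame(n);save(n,cv2.resize(im,(800,600)));np.savez('pics/'+n,im=im,d=d)
    p=optics.camera_params(n);print(n,p['mtx'],-np.array(p['R']).T@p['t'])
print(sensors.read_state()['t'],ctrl.tcp_to_tips)
E
```

```text
top [[427.94667098   0.         252.94073651]
 [  0.         427.94667098 191.22589589]
 [  0.           0.           1.        ]] [ 503.59384484 -108.97576636 1742.9166663 ]
scene [[374.02188755   0.         251.98808945]
 [  0.         374.02188755 189.74873982]
 [  0.           0.           1.        ]] [1117.33465782 -584.73435829  951.25771043]
0.1 25.0
```

View pics/top.png

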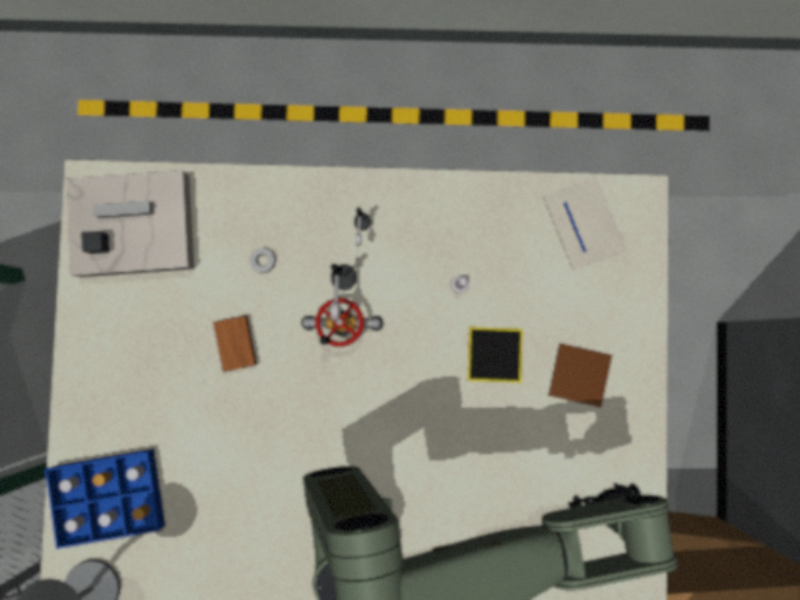

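View pics/scene.png

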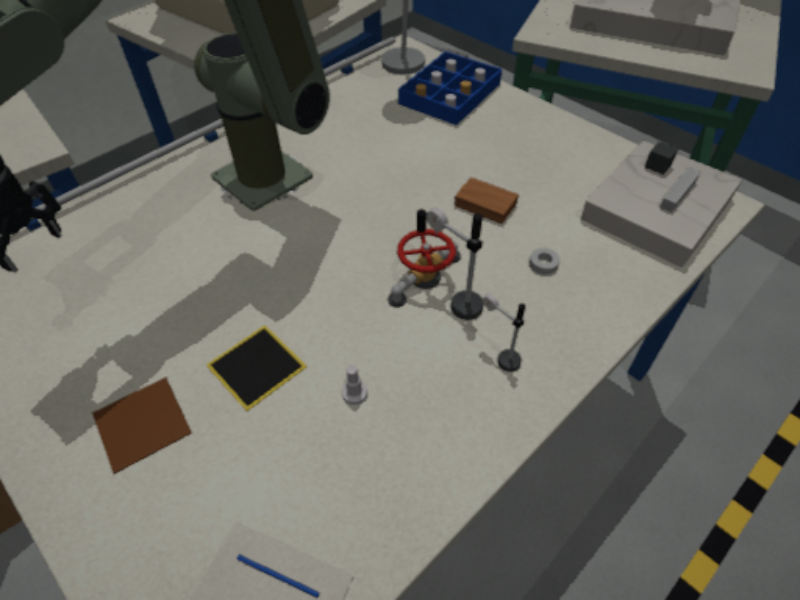

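Top: the valve wheel is at (340,323) with its crank at (325,340). The larger stand is at (343,275) with its arm over the wheel; the one at (363,218) is the smaller look-alike. The yellow-edged mat is at (495,354), and the brown square at (580,374) is the one to ignore. The shaft is at (460,283), the ring at (263,260) and the case at (235,343). I'll confirm with one enlarged crop.

```bash
python3 - <<'E'
from h import *
a=np.load('pics/top.npz');b=np.load('pics/scene.npz')
A=cv2.resize(a['im'][125:235,180:260],None,fx=5,fy=5,interpolation=cv2.INTER_CUBIC)
B=cv2.resize(b['im'][125:235,248:328],None,fx=5,fy=5,interpolation=cv2.INTER_CUBIC)
save('crop',np.hstack([A,B]))
for n,D in(('top',a),('scene',b)):
    hsv=cv2.cvtColor(D['im'],cv2.COLOR_RGB2HSV)
    m=cv2.inRange(hsv,(22,140,90),(35,255,255));
    if n=='top': m[:180]=0;m[:,:290]=0;m[:,345:]=0;m[260:]=0
    else: m[:190]=0;m[270:]=0;m[:,:120]=0;m[:,210:]=0
    p=np.argwhere(m)[:,::-1].astype(float)
    w=np.array([world(n,u,v,z=3)[:2] for u,v in p]).astype(np.float32)
    print(n,len(p),cv2.minAreaRect(w))
    m=cv2.inRange(hsv,(0,150,70),(6,255,255))|cv2.inRange(hsv,(174,150,70),(180,255,255))
    nn,l,s,c=cv2.connectedComponentsWithStats(m); 
    for i in range(1,nn):
        if s[i,4]>40:
            p=np.argwhere(l==i)[:,::-1];w=np.array([world(n,u,v,z=88)[:2] for u,v in p]).astype(np.float32);print(n,'red',s[i],cv2.minEnclosingCircle(w))
E
```

```text
top 158 ((470.0918884277344, -350.74853515625), (133.27159118652344, 133.53768920898438), 0.9753608107566833)
top red [211 191  22  30 132] ((541.138427734375, 45.5446891784668), 57.46807098388672)
top red [202 193  10  23  58] ((546.9815063476562, 79.97006225585938), 43.608985900878906)
scene 298 ((469.693115234375, -352.7955627441406), (137.79937744140625, 138.28627014160156), 89.14698028564453)
scene red [255 147  37  27 378] ((543.0529174804688, 45.42845153808594), 61.29193115234375)
```

View pics/crop.png

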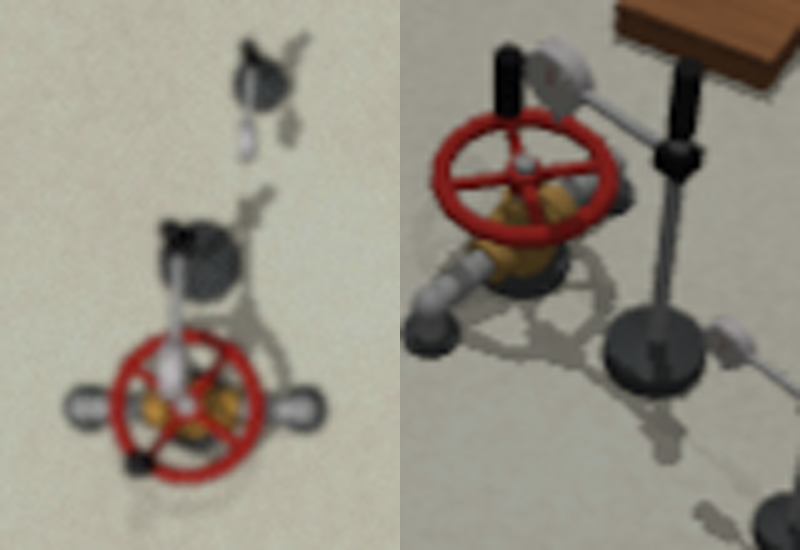

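Confirmed: the larger stand's base is at crop (201,261) with its arm over the wheel, and the smaller one is at (261,82). The crank top is at (135,465) in the left crop and (509,48) in the right. Next I triangulate these.

```bash
python3 - <<'E'
from h import *
T=lambda x,y,z:world('top',180+x/5-.4,125+y/5-.4,z=z).round(1)
S=lambda x,y,z:world('scene',248+(x-400)/5-.4,125+y/5-.4,z=z).round(1)
print('griptop',T(168,228,255),S(689,65,255)); print('gripbot',S(682,140,205))
print('base',T(201,261,20),S(655,340,20))
print('dial end',T(172,375,185), 'armstart',T(178,245,185))
print('wheel',T(187,406,88),S(526,170,95))
print('crank',T(135,465,144),S(509,48,144),S(509,115,94))
print('pipes',T(88,408,35),T(300,408,35))
a=np.load('pics/scene.npz')['d']
print(a[125+14:125+26,248+52:248+62].round())
# shaft/ring/case rough
for n,(u,v,z) in dict(shaft=(294,181,40),ring=(168,166,22),case=(151,219,34)).items(): print(n,world('top',u,v,z=z))
E
```

```text
griptop [661.1  48.5 255. ] [658.1  47.7 255. ]
gripbot [663.4  42.5 205. ]
base [659.9  45.8  20. ] [658.9  46.3  20. ]
dial end [561.   49.4 185. ] armstart [656.2  48.2 185. ]
wheel [540.9  46.8  88. ] [543.7  43.7  95. ]
crank [494.5  78.9 144. ] [492.4  79.6 144. ] [499.7  73.3  94. ]
pipes [538.3 130.9  35. ] [543.  -38.5  35. ]
[[1399. 1401. 1024. 1022. 1020. 1025. 1022. 1023. 1397. 1396.]
 [1393. 1387. 1026. 1023. 1020. 1023. 1021. 1023. 1395. 1390.]
 [1388. 1395. 1026. 1024. 1023. 1023. 1022. 1025. 1388. 1388.]
 [1386. 1388. 1030. 1027. 1029. 1027. 1029. 1027. 1387. 1384.]
 [1384. 1043. 1031. 1033. 1029. 1028. 1031. 1031. 1379. 1381.]
 [1381. 1043. 1036. 1033. 1033. 1031. 1033. 1037. 1379. 1384.]
 [1377. 1044. 1043. 1032. 1034. 1035. 1034. 1042. 1371. 1376.]
 [1371. 1047. 1040. 1041. 1039. 1037. 1038. 1045. 1371. 1374.]
 [1368. 1048. 1043. 1040. 1042. 1040. 1040. 1367. 1366. 1370.]
 [1365. 1048. 1049. 1046. 1043. 1045. 1044. 1366. 1363. 1362.]
 [1364. 1050. 1049. 1047. 1047. 1049. 1050. 1364. 1365. 1360.]
 [1359. 1055. 1049. 1048. 1047. 1052. 1053. 1359. 1358. 1356.]]
shaft [ 649.34202378 -252.63014583   40.        ]
ring [697.90656037 256.92588719  22.        ]
case [482.06724106 313.90700468  34.        ]
```

Estimates: stand (660,47), yaw about 0; mat (470,-352); valve (541.5,46), yaw about 0.03; crank at about 145°, which is about 2.5 rad open. Now I move the stand.

```bash
cat >> h.py <<'E'
def down(yaw): # tool pointing down, jaw (y) axis at 'yaw' from world -y
    c,s=np.cos(yaw),np.sin(yaw); return np.array([[c,s,0],[s,-c,0],[0,0,-1.]])
def st(m=''):
    s=sensors.read_state();print(m,'t%.1f'%s['t'],np.round(s['eef_pos'],1),'F',np.round(s['force'],1),'w%.1f'%s['grip_width'],'q6 %.2f'%s['q'][5]);return s
E
python3 - <<'E'
from h import *
print(np.round(sensors.read_state()['eef_rot'],2))
for y in(0,np.pi): 
  for p in([660,47,238],[470,-352,241],[541,46,130]): q=ctrl.solve_ik(p,down(y));print(y,p,None if q is None else np.round(q,2))
R=down(0)
p=sensors.read_state()['eef_pos'];ctrl.move_l([p[0],p[1],360],vel=250)
ctrl.gripper_to(55,60)
ctrl.move_ptp([660,47,350],R);st('above')
pose=sensors.read_state();im,d=optics.grab_frame('wrist');save('w1',im);print(optics.camera_params('wrist'))
E
```

```text
[[ 0.95  0.31 -0.  ]
 [ 0.31 -0.95  0.  ]
 [ 0.   -0.   -1.  ]]
0 [660, 47, 238] [-0.06  0.4   1.33 -0.    1.41  1.51]
0 [470, -352, 241] [-0.79  0.24  1.53 -0.    1.37  0.78]
0 [541, 46, 130] [-0.07  0.28  1.74 -0.    1.13  1.5 ]
3.141592653589793 [660, 47, 238] [-0.06  0.4   1.33 -0.    1.41 -1.63]
3.141592653589793 [470, -352, 241] [-0.79  0.24  1.53 -0.    1.37 -2.36]
3.141592653589793 [541, 46, 130] [-0.07  0.28  1.74 -0.    1.13 -1.65]
above t3.8 [660.1  46.  350. ] F [0.1 0.2 0.7] w55.2 q6 1.51
{'mtx': array([[297.31863964,   0.        , 252.87558191],
       [  0.        , 297.31863964, 189.14419384],
       [  0.        ,   0.        ,   1.        ]]), 'T_tool_cam': array([[-5.87559584e-04, -9.61257492e-01, -2.75651391e-01,
         6.99789026e+01],
       [ 9.99999467e-01, -7.98901496e-04,  6.54416352e-04,
         7.14263399e-02],
       [-8.49280930e-04, -2.75650860e-01,  9.61257448e-01,
        -1.16575709e+02],
       [ 0.00000000e+00,  0.00000000e+00,  0.00000000e+00,
         1.00000000e+00]])}
```

View pics/w1.png

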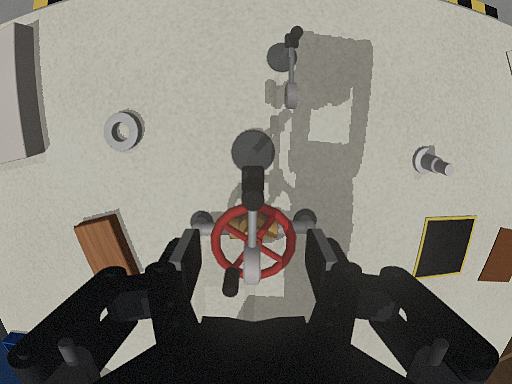

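```bash
cat >> h.py <<'E'
def wworld(u,v,z,s=None):
    s=s or sensors.read_state();p=optics.camera_params('wrist');K=p['mtx'];T=p['T_tool_cam']
    x=np.array([u-K[0,2],v-K[1,2]])/K[0,0];r=np.hypot(*x);d=np.r_[x/r*np.sin(r),np.cos(r)]
    Rw=np.array(s['eef_rot']);c=np.array(s['eef_pos'])+Rw@T[:3,3];d=Rw@T[:3,:3]@d
    return c+d*((z-c[2])/d[2])
E
python3 - <<'E'
from h import *
for n,a in dict(griptop=(253,199,255),base=(253,150,20),wheel=(253.5,243,89),cranktop=(231,291,144),pipeL=(202,220,42),pipeR=(305,220,42),dial=(252,265,185)).items(): print(n,wworld(*a).round(1))
E
```

```text
griptop [661.7  45.6 255. ]
base [663.6  45.2  20. ]
wheel [542.7  44.9  89. ]
cranktop [498.6  74.6 144. ]
pipeL [558.6 124.6  42. ]
pipeR [558.2 -35.3  42. ]
dial [563.4  46.8 185. ]
```

```bash
python3 - <<'E'
from h import *
ctrl.move_l([661,46,238],vel=120);st('down')
ctrl.gripper_to(10,90);st('grip')
ctrl.move_l([661,46,310],vel=80);s=st('lift')
im,d=optics.grab_frame('wrist');save('w2',im)
ctrl.move_l([470,-352,310],vel=130);st('carry')
ctrl.move_l([470,-352,250],vel=80)
print(ctrl.move_l([470,-352,239],vel=25,threshold=8));st('placed')
im,d=optics.grab_frame('scene');save('s2',cv2.resize(im[120:290,90:290],(800,680))[:600])
E
```

```text
down t4.9 [661.7  46.  239.3] F [ 0.  -0.6 -0.8] w54.9 q6 1.51
grip t5.3 [661.5  46.2 239.1] F [-0.4  1.2  3.6] w15.9 q6 1.51
lift t6.4 [660.5  46.  309. ] F [ 0.3 -0.4 -7.4] w15.7 q6 1.51
carry t10.0 [ 470.2 -351.7  310. ] F [ 0.2 -0.1 -7.2] w15.8 q6 0.78
True
placed t11.3 [ 470.5 -352.5  242.1] F [0.6 0.5 4.7] w16.0 q6 0.78
```

View pics/s2.png

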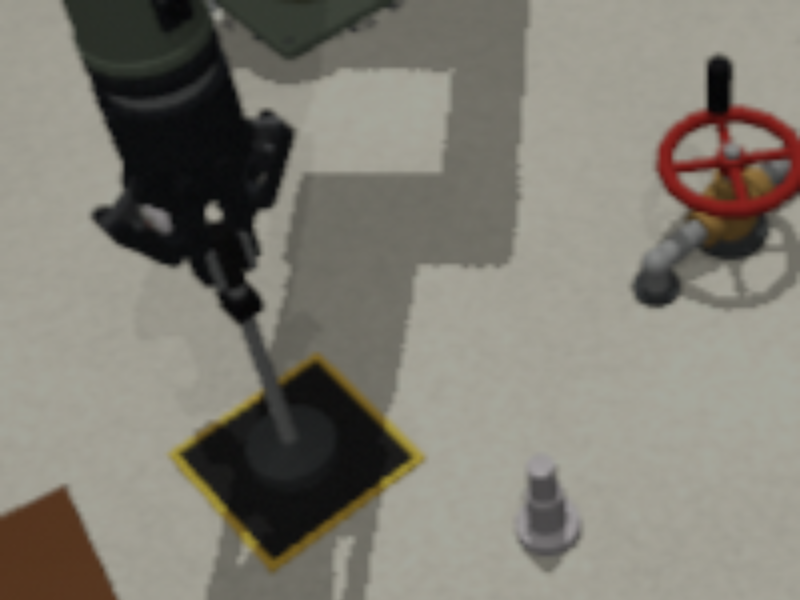

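The base sits central on the mat (base at about (290,445) in the crop, inside the yellow edge). I release it and move above the valve.

```bash
python3 - <<'E'
from h import *
ctrl.gripper_to(45,40);ctrl.hold(.2)
ctrl.move_l([470,-352,350],vel=150);st('up')
ctrl.move_ptp([500,46,300],down(0));ctrl.hold(.2);s=st('wheel')
im,d=optics.grab_frame('wrist');save('w3',im)
hsv=cv2.cvtColor(im,cv2.COLOR_RGB2HSV)
m=cv2.inRange(hsv,(0,150,60),(6,255,255))|cv2.inRange(hsv,(174,150,60),(180,255,255))
p=np.argwhere(m)[:,::-1]
w=np.array([wworld(u,v,88,s)[:2] for u,v in p]).astype(np.float32)
print(len(p),cv2.minEnclosingCircle(w),w.min(0),w.max(0))
i2,_=optics.grab_frame('scene');save('s3',i2[60:330,60:400])
E
```

```text
up t12.8 [ 469.6 -351.6  348.7] F [-0.7  0.8  0.3] w45.4 q6 0.78
wheel t14.5 [500.4  45.  300.1] F [ 0.5 -0.3 -0.2] w44.6 q6 1.49Traceback (most recent call last):
  File "<stdin>", line 9, in <module>
  File "h.py", line 14, in wworld
    s=s or sensors.read_state();p=optics.camera_params('wrist');K=p['mtx'];T=p['T_tool_cam']
                                  ~~~~~~~~~~~~~~~~~~~~^^^^^^^^^
ValueError: time passes only in moves, steps and waits
```

View pics/w3.png

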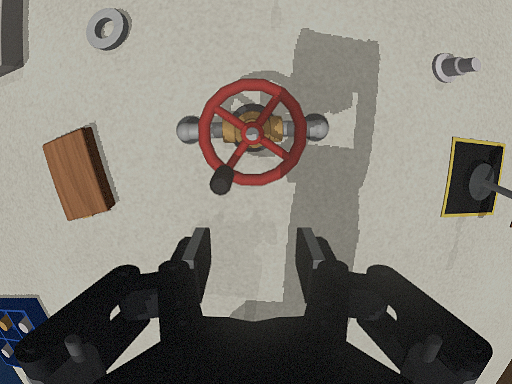

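The wrist view shows a clear wheel at (252,132), the crank top at about (221,183) and the stand on the mat at (483,180). The script failed on repeated calibration calls, so I'll cache the calibration.

```bash
sed -i 's/^def wworld/from functools import lru_cache\nparams=lru_cache(optics.camera_params)\ndef wworld/; s/p=optics.camera_params(.wrist.)/p=params("wrist")/; s/p=optics.camera_params(cam)/p=params(cam)/' h.py
python3 - <<'E'
from h import *
s=sensors.read_state()
im=cv2.cvtColor(cv2.imread('pics/w3.png'),cv2.COLOR_BGR2RGB)
hsv=cv2.cvtColor(im,cv2.COLOR_RGB2HSV)
m=cv2.inRange(hsv,(0,150,60),(6,255,255))|cv2.inRange(hsv,(174,150,60),(180,255,255))
m[250:]=0;m[:,:180]=0;m[:,330:]=0
p=np.argwhere(m)[:,::-1]
w=np.array([wworld(u,v,85,s)[:2] for u,v in p]).astype(np.float32)
print(len(p),cv2.minEnclosingCircle(w),w.min(0),w.max(0))
m=cv2.inRange(hsv,(0,0,0),(180,255,60));m[198:]=0;m[:165]=0;m[:,:205]=0;m[:,236:]=0
q=np.argwhere(m)[:,::-1];print('black',q.min(0),q.max(0),q.mean(0))
for n,a in dict(topc=(221,184,144),botc=(228,172,94),pL=(190,130,42),pR=(315,127,42)).items():print(n,wworld(*a,s).round(1))
i2,_=optics.grab_frame('scene');save('s3',i2[60:330,60:400])
E
```

```text
3281 ((540.823974609375, 45.92283630371094), 61.15696716308594) [481.3725  -14.13201] [600.71313 105.71443]
black [210 165] [233 194] [222.48626374 177.45604396]
topc [497.3  75.3 144. ]
botc [497.7  72.6  94. ]
pL [541.5 124.8  42. ]
pR [544.9 -34.3  42. ]
```

View pics/s3.png

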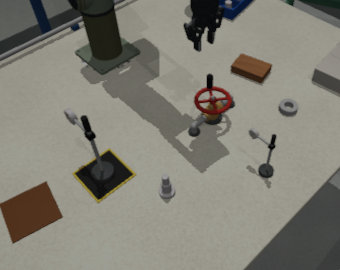

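The stand is upright on the mat. Valve centre is (541,46) and the crank is at about 146°. I grip it and turn clockwise, trimming for radial force.

```bash
cat >> h.py <<'E'
import json
Z=130
def step(c,th,r=55,vel=90):
    u=np.array([np.cos(th),np.sin(th)]);tg=np.array([-u[1],u[0]])
    p=c+r*u; ctrl.move_l([p[0],p[1],Z],vel=vel)
    s=sensors.read_state();f=np.array(s['force'])[:2];e=np.array(s['eef_pos'])[:2]-c
    return f@u,f@tg,np.arctan2(e[1],e[0]),np.hypot(*e),s
E
python3 - <<'E'
from h import *
c=np.array([541.,46.]);th=np.radians(146)
p=c+55*np.array([np.cos(th),np.sin(th)])
ctrl.move_l([*p,200]);ctrl.move_l([*p,Z],vel=80,threshold=10);st('down')
ctrl.gripper_to(15,50);st('grip')
for k in range(4):
    th-=np.radians(10);fr,ft,a,r,s=step(c,th)
    print('%.1f: Fr %.1f Ft %.1f ang %.1f r %.1f t %.1f w %.1f Fz %.1f'%(np.degrees(th),fr,ft,np.degrees(a),r,s['t'],s['grip_width'],s['force'][2]))
    if abs(fr)>35 or abs(ft)>20: break
E
```

```text
down t16.5 [496.   76.8 130.6] F [0.5 0.7 0.1] w45.0 q6 1.55
grip t16.8 [495.8  76.9 130.8] F [-0.8  0.6  3.8] w20.7 q6 1.55
136.0: Fr 2.1 Ft -0.3 ang 135.0 r 54.7 t 17.1 w 20.7 Fz 5.1
126.0: Fr 1.2 Ft -2.0 ang 124.8 r 54.8 t 17.3 w 20.6 Fz 4.9
116.0: Fr 0.1 Ft -1.2 ang 114.7 r 54.8 t 17.6 w 21.0 Fz 5.3
106.0: Fr 1.5 Ft -1.7 ang 104.7 r 54.9 t 17.8 w 20.5 Fz 6.0
```

```bash
python3 - <<'E'
from h import *
c=np.array([541.,46.]);th=np.radians(106)
while th>np.radians(-25):
    th-=np.radians(10 if th>np.radians(20) else 2.5);fr,ft,a,r,s=step(c,th,vel=90 if th>np.radians(15) else 40)
    print('%.1f: Fr %.1f Ft %.1f ang %.1f r %.1f t %.1f w %.1f'%(np.degrees(th),fr,ft,np.degrees(a),r,s['t'],s['grip_width']))
    if abs(fr)>40 or abs(ft)>18: break
ctrl.hold(.3);st()
im,_=optics.grab_frame('wrist');save('w4',im)
E
```

```text
96.0: Fr 0.1 Ft -0.5 ang 94.7 r 55.0 t 18.1 w 20.5
86.0: Fr 0.0 Ft -1.6 ang 84.7 r 55.0 t 18.4 w 20.6
76.0: Fr 0.9 Ft -1.4 ang 74.7 r 55.1 t 18.6 w 20.6
66.0: Fr 1.1 Ft -1.4 ang 64.8 r 55.1 t 18.9 w 20.7
56.0: Fr 1.5 Ft 0.4 ang 54.8 r 55.2 t 19.1 w 20.6
46.0: Fr 1.2 Ft -1.6 ang 44.9 r 55.2 t 19.4 w 20.8
36.0: Fr -0.1 Ft -1.1 ang 34.9 r 55.3 t 19.6 w 20.6
26.0: Fr -0.8 Ft -1.9 ang 25.0 r 55.3 t 19.9 w 20.4
16.0: Fr -0.1 Ft -0.9 ang 15.0 r 55.3 t 20.2 w 20.4
13.5: Fr -0.5 Ft 1.5 ang 13.3 r 55.3 t 20.4 w 20.6
11.0: Fr -0.5 Ft 1.0 ang 11.1 r 55.3 t 20.7 w 20.5
8.5: Fr 0.2 Ft 1.0 ang 8.7 r 55.3 t 20.9 w 20.2
6.0: Fr -0.4 Ft 1.2 ang 6.3 r 55.3 t 21.2 w 20.8
3.5: Fr -0.7 Ft 2.1 ang 3.8 r 55.3 t 21.4 w 20.4
1.0: Fr -0.2 Ft 1.8 ang 1.3 r 55.3 t 21.7 w 20.6
-1.5: Fr -0.1 Ft 7.2 ang 0.8 r 55.3 t 21.9 w 20.1
-4.0: Fr -0.4 Ft 12.8 ang 0.6 r 55.3 t 22.2 w 20.1
-6.5: Fr -0.4 Ft 18.1 ang 0.3 r 55.2 t 22.4 w 20.3
 t22.7 [596.2  46.3 130.9] F [ 1.1 18.   6. ] w20.4 q6 1.49
```

View pics/w4.png

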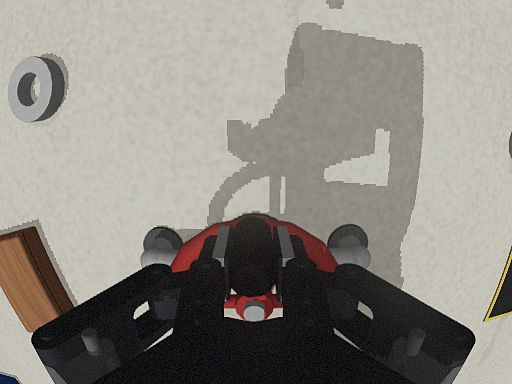

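The stop was reached at about 1° with the force rising to 18 N, and the crank is still in the jaws (252,255). Now open two turns.

```bash
python3 - <<'E'
from h import *
c=np.array([541.,46.]);M=0
for th in np.arange(15,721,15):
    fr,ft,a,r,s=step(c,np.radians(th),vel=100); M=max(M,abs(fr),abs(ft))
    if th%90==0: print('%.1f: Fr %.1f Ft %.1f ang %.1f r %.1f t %.1f w %.1f'%(th,fr,ft,np.degrees(a),r,s['t'],s['grip_width']))
    if M>40: print('STOP',th);break
print(step(c,np.radians(721),vel=20)[:4],M);ctrl.hold(.5)
s=st();e=np.array(s['eef_pos'])[:2]-c;print(np.degrees(np.arctan2(e[1],e[0])))
i,_=optics.grab_frame('wrist');j,_=optics.grab_frame('scene');save('end',np.hstack([cv2.resize(i,(400,300)),cv2.resize(j[80:320,80:400],(400,300))]))
E
```

```text
90.0: Fr 0.0 Ft 1.5 ang 90.9 r 55.0 t 24.6 w 20.6
180.0: Fr 0.3 Ft 1.7 ang -179.2 r 54.7 t 26.3 w 20.1
270.0: Fr 0.3 Ft 2.4 ang -89.1 r 55.0 t 28.1 w 20.7
360.0: Fr 1.0 Ft 0.9 ang 1.0 r 55.3 t 29.8 w 20.8
450.0: Fr -1.4 Ft 2.7 ang 91.3 r 55.0 t 31.6 w 20.5
540.0: Fr -1.2 Ft 3.1 ang -179.3 r 54.7 t 33.3 w 20.6
630.0: Fr 0.8 Ft 2.7 ang -89.4 r 55.0 t 35.1 w 20.7
720.0: Fr 2.4 Ft 2.2 ang 1.1 r 55.3 t 36.8 w 20.7
(np.float64(1.9455036459578974), np.float64(-0.2474504180919373), np.float64(0.020510799669460424), np.float64(55.22496732265102)) 3.0673220638878362
 t37.6 [596.2  47.1 130.9] F [2.5 0.  6.1] w20.3 q6 1.50
1.17695461203043
```

View pics/end.png

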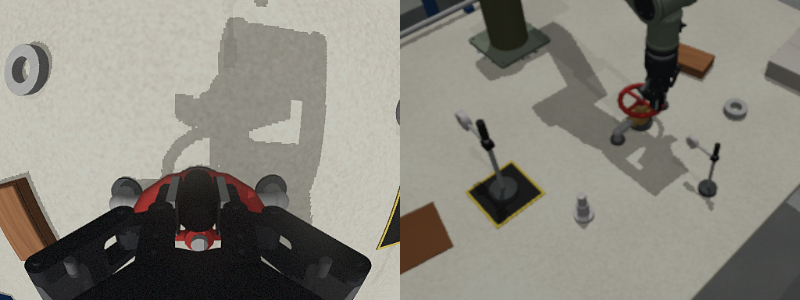

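The crank is still held at the stop angle after two turns (left panel, (200,190)). The stand is upright on the mat (right panel, (490,165)) and the other objects look undisturbed. Handing in.

```bash
python3 -c "
from h import *
ctrl.finish_job()"
```

```text
the job is handed in; nothing more can be done
```

I moved the larger indicator stand onto the yellow-edged mat, shut the valve, opened it two full turns, and handed the job in while still gripping the crank. The hand-in gave no verdict, so this rests on my own checks.

- **Stand:** I released it at the measured centre of the mat. The last picture shows it upright on the mat.
- **Shutting the valve:** I turned the wheel clockwise about 145° until it hit the stop. The handle halted at about 1° while the tangential force rose to 18 N.
- **Opening:** I turned it back 720°. The final arm reading was 1.2°, against about 1° at the stop, and side forces stayed at or below about 3 N throughout. The arm was at rest, with the fingers at 20.3 mm on the crank under a 50 N grip.
- **Other objects:** the gauge case, test shaft and ring gauge look undisturbed in the last picture. I judged that by eye and did not re-measure them.

The robot clock was 37.6 s at my last reading, well under the 72 s limit. One script failed on repeated camera-calibration calls, and I fixed it by caching them. No final check failed or disagreed.

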